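# Index the swing-out tea tray one hole towards the teapot

## Task

Bring the tray of cups one hole nearer to the white teapot: hook a fingertip under the top of the bracket's upright pull ring, lift the spring pin out of its hole, swing the arm to the very next hole on the teapot's side, and let the pin drop fully home there. Only hook and push the ring gently, never pinch it; the four cups must stay standing untouched on the tray, and everything else stays where it is. Finish with the hand clear.

Things in the scene. Friction and masses are not known exactly. Their poses are not given: they have to be found in the camera images.
- pivot (a point): Point on the vertical swing axis of the steel tray bracket, 46 mm above the cabinet top, to which the bracket is fixed. Its x axis points away from the robot, along the arm when the arm is in the middle hole; y to the left of that; z up. A hub 54 mm high and 48 mm wide stands here, on a base plate 100 x 120 mm, 10 mm high.
- swing_arm (a joint): Arm angle about the pivot, rad; positive turns it to the pivot's +y. It starts in the middle hole, 0. Five holes in the steel plate under the arm: -0.6, -0.3, 0, 0.3, 0.6 rad, on a 100 mm radius (30 mm apart). The arm turns stiffly (about 0.12 N m) and stays where left; with the pin in a hole it has about 0.015 rad of play.
- index_pin (a joint): Height of the 8 mm spring pin, m: 0 = fully home, 0.022 = upper stop. Slides straight up and down in the arm; below 0.010 it is locked in its hole, so lift it to 0.013 to 0.020 to swing. Spring: about 5 N at 0, 8.5 N at the top. Let down between holes, its round nose rides on the plate at 0.010 and falls in within about 2 mm of a hole.
- ring_mid (a point): Centre of the opening of the pull ring fixed on the pin: 100 mm from the pivot axis along the arm, 90 mm above the cabinet top with the pin home; rises with the pin. Upright eight-sided loop of 5 mm steel bar, opening 64 mm wide (across the arm), 56 mm high; one looks through it along the arm. x axis: along the arm, away from the pivot; y: across it, to the left.
- ring_top (a point): Middle of the underside of the ring's flat top bar (31 mm long, across the arm), 28 mm above ring_mid: a finger leaning 30 to 45 degrees from vertical, put through from the pivot side, lifts here by moving straight up. The arm under the ring is 41 mm high above the cabinet (bush and pin head 60 mm); from the pivot to the ring the space above 54 mm is free.
- tray_floor (a point): Centre of the inner floor of the green tray (170 mm along the arm, 200 mm across, rim 22 mm high overall) fixed on the arm's outer end, 225 mm from the pivot, 46 mm above the cabinet top; it turns with the arm. Axes as ring_mid.
- teapot: White ceramic teapot with spout and side handle, body 140 mm across, 126 mm high, origin under its middle; stands well to the left or well to the right of the bracket, about 0.37 m to the side (the steel canister stands on the other side). Its side tells which way to swing.
- canister: Closed round stainless steel tea canister, 87 mm across, 132 mm high, origin under its middle; leave it alone.
- candy_box: Fixed red plastic candy box 160 x 170 mm, 50 mm high, with a hinged flap lid standing half raised (up to 0.2 m high); nearer the robot on the bracket's right, leave it alone.
- remote: TV remote control lying nearer the robot, left of the bracket, 170 x 45 x 18 mm; leave it alone.
- toothpick_jar: Small closed amber jar, 38 mm across, 75 mm high, upright close to the right of the bracket (about 0.21 m from the pivot axis); leave it alone.
- cup1: Small glass cup, 48 mm across the rim, 48 mm high, about 70 g, loose and upright on the tray; origin under its middle. Not to be touched, tipped or lifted.
- cup2: Small glass cup, 48 mm across the rim, 48 mm high, about 70 g, loose and upright on the tray; origin under its middle. Not to be touched, tipped or lifted.
- cup3: Small glass cup, 48 mm across the rim, 48 mm high, about 70 g, loose and upright on the tray; origin under its middle. Not to be touched, tipped or lifted.
- cup4: Small glass cup, 48 mm across the rim, 48 mm high, about 70 g, loose and upright on the tray; origin under its middle. Not to be touched, tipped or lifted.
Not all that is in view belongs to the job. Several things have the shape of the teapot; the one meant has the colours described above.

How it is judged:
On the way, in this order (a step that is already met when the one before it is completed fails the run):
1. the pin is lifted out of the middle hole on the finger (value of joint index_pin above 0.0105 m and value of joint swing_arm between -0.12 and 0.12 rad and contact force between the fingers and index_pin above 1 N), for 0.05 s.
2. the arm stands at the next hole on the teapot's side with the pin fully home (((y of teapot in the frame of pivot above 0 m and value of joint swing_arm between 0.26 and 0.34 rad) or (not (y of teapot in the frame of pivot above 0 m) and value of joint swing_arm between -0.34 and -0.26 rad)) and value of joint index_pin below 0.003 m), for 0.2 s.
At the end, for the whole second after the job is handed in: The arm is within 0.04 rad of the hole next to the middle one on the teapot's side (+0.3 rad if the teapot is on the pivot's +y side, else -0.3), at rest, the pin within 3 mm of fully home, and all four cups standing upright (within 0.15 rad) on the tray floor (all of step 2 and velocity of joint swing_arm between -0.03 and 0.03 rad/s and z of each of cup1, cup2, cup3, cup4 in the frame of tray_floor below 0.012 m and angle between each of cup1, cup2, cup3, cup4's own z axis and vertical below 0.15 rad); the robot touches nothing.
It fails at once if the ring is pinched or handled roughly (over 35 N) (contact force between the fingers and index_pin above 35 N).
It fails at once if a cup is touched, tipped or lifted (contact force between any of the arm, the fingers and cup1 above 0.5 N or angle between any of cup1, cup2, cup3, cup4's own z axis and vertical above 0.5 rad or z of any of cup1, cup2, cup3, cup4 in the frame of tray_floor above 0.03 m or contact force between any of the arm, the fingers and cup2 above 0.5 N or contact force between any of the arm, the fingers and cup3 above 0.5 N or contact force between any of the arm, the fingers and cup4 above 0.5 N).
It fails at once if the teapot, canister, remote or toothpick jar is moved by more than 15 mm, or the candy box is struck (distance of any of teapot, canister, remote, toothpick_jar from where it was at the start of the episode above 0.015 m or contact force between any of the arm, the fingers and candy_box above 5 N).
It also fails if it takes over 38 s, if anything falls off the work surface, if the arm or the gripper's body presses on something with over 40 N, if the wrist force passes 120 N, or if a joint passes its speed limit or range.

## Robot

A 7-joint arm with a two-finger parallel gripper is mounted at the origin on the work surface. World frame = base frame: x ahead of the robot, y to its left, z up, the work surface at z = 0. Lengths are in m, angles in rad, forces in N, time in s.
With the tool pointing down it reaches from about 0.35 to 0.9 m from the base axis. Payload 8.1 kg.
Tool frame: the origin (TCP) lies between the finger pads; the fingertips stand 11 mm ahead of it and the grasp point (between the pads) lies 8 mm behind it (arm.tip_extent is the z of the fingertips in the tool frame, in m); z points along the fingers, y is the line along which they close (so a half turn about z gives the same grasp; the last joint's range is limited). The gripper opens to 92 mm and grips with 3 to 60 N. Pads are 19 mm wide; open, the fingers measure 130 mm over their backs; the gripper's body (75 mm by 190 mm) begins 47 mm behind the grasp point.
Start: joints at [1.061, 0.434, 0.025, 1.573, -0.012, 1.134, -0.075], TCP at [0.247, -0.574, 0.238] pointing down, gripper open.
Joint ranges: [-2.62, 2.62], [-0.44, 2.09], [-1.27, 1.32], [0.08, 2.57], [-1.32, 4.46], [0.12, 2], [-2.74, 2.74]. Speed limits (rad/s): [2.22, 2.22, 3.01, 3.01, 3.14, 3.14, 3.14].

## Interface

Orientations are given as a unit quaternion [x, y, z, w].
In Python, from plant import telemetry, read_camera, calibration, workorder, arm gives the robot as it stands.
- The arm moves only by the tool step_arm, never from a script. Its argument "deltas" is a list that holds one entry, the list of rows, each a list of 6 numbers: the shift along the tool's x, y, z normalised to -1 to 1, where 1 is 12 cm, then the turn, a rotation vector about the tool's x, y, z normalised to -1 to 1, where 1 is 45 degrees. A call has 1 to 20 rows; each row shifts and turns the commanded pose from where the row before left it, along the tool's axes as they then stand; what a row does not reach is not made up. A row lasts 1/12 s, in which the tool goes at most 41.7 mm and 7.16 degrees, less where a joint would pass 70% of its speed; a pose out of reach is approached as far as the arm can. A call with a number of a shift or a turn outside -1 to 1 is refused whole. A call with a gripper value outside its range is refused whole. "gripper" is the closure, from 0 (fully open) to 1 (shut), set as the call begins (left out, the last holds). The fingers move at their own pace and stop on an object; "newtons" is the grip in N (left out, the last holds). Time passes only in rows, so rows that do not move let the fingers close. It gives the time, the measured TCP pose, the force, the opening and the grip force at its end, in the units of the state.
- telemetry.read_state(): the state, without advancing time (a new reading comes with each control period).
- read_camera(name): name is "scene" or "top"; returns the picture (420x560x3 uint8, red, green, blue); there is no depth.
- calibration(name): a dict with "intrinsics" (3x3 intrinsics, pixels), "xyz" and "rotation" of the camera in the world. Camera axes: x right, y up, looking along -z (the intrinsics and any distortion apply to the point x, -y, -z); pixel columns grow to the right and rows downward; lengths in m; the calibration is good to about 2 mm. A picture is of the moment at which its call begins. calibration takes no time and is no camera call.
- workorder.close_job(): hands the job in; it is judged then, once.
The state is a dict: "time_s": time; "qpos": joint angles; "dq": joint speeds; "joint_efforts": joint torques, N m; "tcp_pos": TCP position; "tool_rot": TCP orientation; "ft_force": force on the tool from outside, world axes, zero at the start; "wrist_torque": the same for the moment, N m; "width": finger opening in m; "grasp_force": force on a finger pad.
Only numpy, scipy, OpenCV 4.12 (cv2) and the standard library are available. Lean on these libraries where they do the work, as an engineer would, in place of code of your own. Each camera call takes 0.05 s, during which the arm holds its last target. There are 200 camera calls.

## Working session

There is one attempt and no reset: what is moved stays moved. The work goes in short steps, Python scripts to look and compute and a tool call to move; the robot and the scene stay as the last step left them, time stands still between calls to the robot, and variables do not carry over. Pictures are saved under pics/ and viewed, at most 10 in all, crops included, and the job is handed in when it is done.

Besides the shell and the picture viewer there is one more tool, called as name([rows], argument=value, ...), one row to a line, values as JSON. step_arm: Moves the arm, as the interface text tells. Scaled input: -1 to 1 covers 12 cm each way for a shift and 45 degrees each way for a turn. Its arguments: {"type":"object","properties":{"deltas":{"type":"array"},"gripper":{"type":"number"},"newtons":{"type":"number"}},"required":["deltas"]}

```bash
mkdir -p pics; ls; python3 - <<'E'
from plant import telemetry, read_camera, calibration, workorder, arm
import cv2
for n in("scene","top"):
    cv2.imwrite(f"pics/{n}0.png",read_camera(n)[:,:,::-1]); c=calibration(n); print(n,c)
s=telemetry.read_state(); print(s); print(arm.tip_extent,[a for a in dir(arm) if a[0]!='_'])
E
```

```text
pics
scene {'intrinsics': array([[431.08784109,   0.        , 281.23635223],
       [  0.        , 431.08784109, 206.91038136],
       [  0.        ,   0.        ,   1.        ]]), 'xyz': array([ 1.24995343, -0.30931474,  0.9782899 ]), 'rotation': array([0.3080243 , 0.18817351, 0.47392127, 0.80318765])}
top {'intrinsics': array([[429.00157212,   0.        , 285.76998405],
       [  0.        , 429.00157212, 208.05483189],
       [  0.        ,   0.        ,   1.        ]]), 'xyz': array([0.38577456, 0.10197383, 1.44016957]), 'rotation': array([ 0.0392916 , -0.03928023, -0.70233208,  0.70967802])}
{'time_s': 0.1, 'qpos': array([ 1.06139447,  0.43514313,  0.02497613,  1.57401842, -0.01159314,
        1.13400956, -0.07512014]), 'dq': array([ 5.77934609e-04, -7.98748296e-04, -7.23478853e-05, -3.20238550e-03,
        5.64150739e-04, -3.50892908e-04, -1.09124609e-04]), 'joint_efforts': array([ 4.08229200e-03, -6.69128966e+01,  9.88953710e-01, -3.15146434e+01,
       -6.03713770e-02,  3.74653889e-02,  1.00082966e-04]), 'tcp_pos': array([ 0.24706496, -0.57359946,  0.23702504]), 'tool_rot': array([ 9.79393995e-01,  2.01957641e-01, -2.11371087e-04, -6.84911122e-04]), 'ft_force': array([ 0.38563773,  0.27652755, -0.2075731 ]), 'wrist_torque': array([-0.01716125, -0.01232125,  0.04148278]), 'grasp_force': 0.0, 'width': 0.09160254788298273}
0.011 ['IKError', 'tip_extent']
```

View pics/scene0.png

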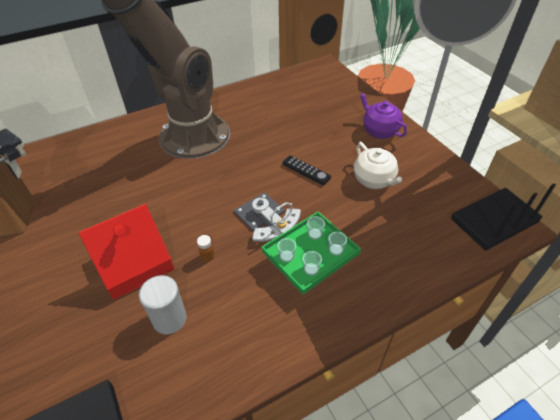

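View pics/top0.png

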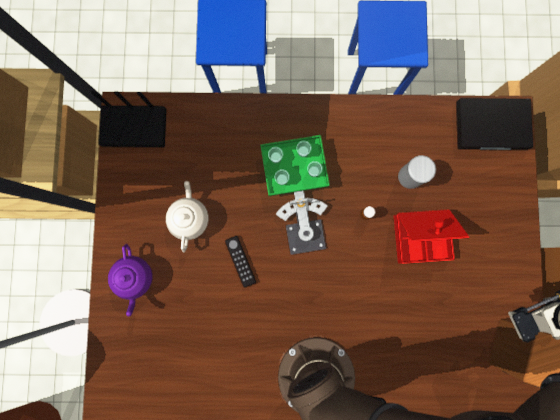

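Two pots: white at top (187,219) / scene (376,167), purple at top (130,278) / scene (383,120). The white one fits the description and stands to the left of the bracket, whose hub is at top (306,233). I'll confirm with an enlarged crop.

```bash
cat > h.py <<'E'
import numpy as np, cv2
from scipy.spatial.transform import Rotation as R
from plant import telemetry, read_camera, calibration
def ray(n,u,v):
    c=calibration(n); K=c["intrinsics"]
    d=np.array([(u-K[0,2])/K[0,0],-(v-K[1,2])/K[1,1],-1]); return np.array(c["xyz"]),R.from_quat(c["rotation"]).apply(d)
def at(n,u,v,z):
    o,d=ray(n,u,v); return o+d*(z-o[2])/d[2]
def proj(n,P):
    c=calibration(n); K=c["intrinsics"]
    p=R.from_quat(c["rotation"]).inv().apply(np.atleast_2d(P)-c["xyz"]); p=p*[1,-1,-1]; q=p@K.T; return q[:,:2]/q[:,2:]
E
python3 - <<'E'
from h import *
t=cv2.imread("pics/top0.png"); s=cv2.imread("pics/scene0.png")
a=cv2.resize(t[125:265,160:340],None,fx=4.4,fy=4.28,interpolation=cv2.INTER_CUBIC)
b=cv2.resize(s[180:300,220:370],None,fx=5,fy=5,interpolation=cv2.INTER_CUBIC)
cv2.imwrite("pics/topc.png",a); cv2.imwrite("pics/scenec.png",b)
print(at("top",316,375,0.05),at("top",306,233,.054),at("top",187,219,.126),at("scene",262,203,.054))
E
```

```text
[0.01703771 0.00289531 0.05      ] [0.46012164 0.03661387 0.054     ] [0.4954681  0.40593042 0.126     ] [0.46609841 0.04455027 0.054     ]
```

View pics/topc.png

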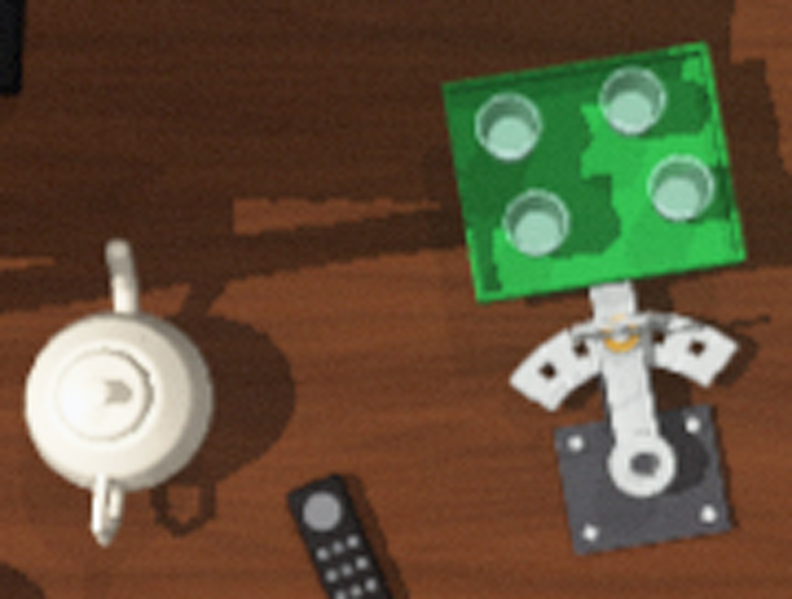

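View pics/scenec.png

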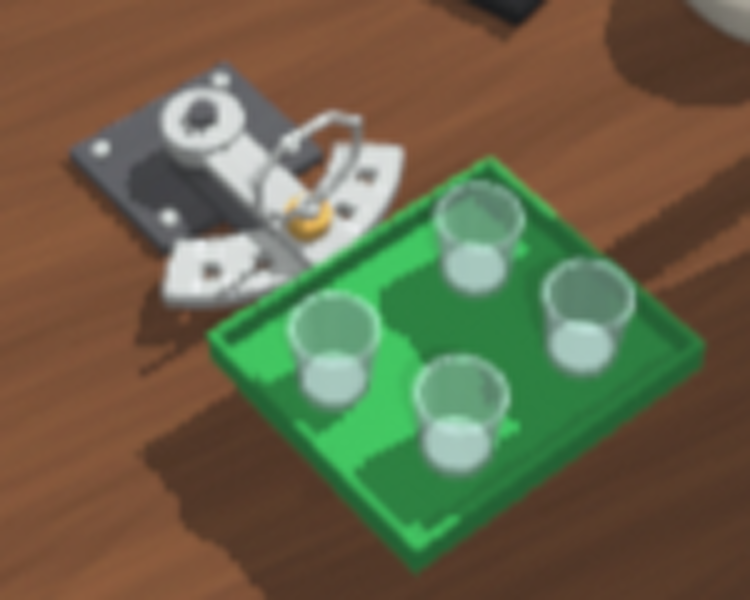

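The crops show the white pot at top (187,219) with a spout and a side handle, and the purple one is a different pot. White is on the bracket's left (+y), so the swing goes to +0.3. Hub is at top (305.9,233.4). Next I'll fit the bracket pose from the hub and tray corners, then check it against the ring.

```bash
python3 - <<'E'
from h import *
from scipy.optimize import least_squares
T=lambda p:np.array([160+p[0]/4.4,125+p[1]/4.28]); S=lambda p:np.array([220+p[0]/5,180+p[1]/5])
ot=[T(p) for p in [(642,464),(478,300),(445,83),(706,43),(745,258)]]
os_=[S(p) for p in [(202,118),(490,158),(703,345),(417,572),(210,335)]]
def model(q):
    x,y,a,zr=q
    L=np.array([[0,0,.054],[.14,.1,zr],[.31,.1,zr],[.31,-.1,zr],[.14,-.1,zr]])
    return R.from_euler('z',a).apply(L)+[x,y,0]
f=lambda q:np.concatenate([(proj("top",model(q))-ot).ravel(),(proj("scene",model(q))-os_).ravel()])
r=least_squares(f,[.46,.04,0,.06],x_scale=[.01,.01,.1,.01]); q=r.x; print(q,np.round(r.fun,1))
Rz=R.from_euler('z',q[2])
for nm,L in dict(top1=[.1,.0155,.1205],top2=[.1,-.0155,.1205],left=[.1,.0345,.09],right=[.1,-.0345,.09],bush=[.1,0,.06],hub=[0,0,.054],topmid=[.1,0,.118]).items():
    P=Rz.apply(L)+[q[0],q[1],0]
    t=proj("top",P)[0];s=proj("scene",P)[0]
    print(nm,P.round(4),"topcrop",((t-[160,125])*[4.4,4.28]).round(),"scenecrop",((s-[220,180])*5).round())
E
```

```text
[0.46212749 0.03851182 0.17314207 0.06309994] [-0.5 -1.  -0.7 -0.5 -1.4 -0.4 -0.7 -0.6 -0.6 -0.6 -0.9 -0.7 -0.8  0.8
 -0.1  1.  -0.9 -2.6 -1.3  1.2]
top1 [0.558  0.071  0.1205] topcrop [599. 322.] scenecrop [325. 123.]
top2 [0.5633 0.0405 0.1205] topcrop [642. 315.] scenecrop [280. 150.]
left [0.5547 0.0897 0.09  ] topcrop [572. 331.] scenecrop [352. 144.]
right [0.5666 0.0218 0.09  ] topcrop [666. 316.] scenecrop [254. 204.]
bush [0.5606 0.0557 0.06  ] topcrop [618. 329.] scenecrop [304. 209.]
hub [0.4621 0.0385 0.054 ] topcrop [640. 460.] scenecrop [198. 114.]
topmid [0.5606 0.0557 0.118 ] topcrop [620. 319.] scenecrop [303. 139.]
```

step_arm([
  [[0,0,-0.34,0,0,0],[0,0,-0.34,0,0,0],[0,0,-0.34,0,0,0],[0.21,-0.195,0,0,0,0],[0.21,-0.195,0,0,0,0],[0.21,-0.195,0,0,0,0],[0.21,-0.195,0,0,0,0],[0.21,-0.195,0,0,0,0],[0.21,-0.195,0,0,0,0],[0.21,-0.195,0,0,0,0],[0.21,-0.195,0,0,0,0],[0.21,-0.195,0,0,0,0],[0.21,-0.195,0,0,0,0],[0.21,-0.195,0,0,0,0],[0.21,-0.195,0,0,0,0],[0.21,-0.195,0,0,0,0],[0.21,-0.195,0,0,0,0],[0.21,-0.195,0,0,0,0],[0.21,-0.195,0,0,0,0]],
], gripper=1, newtons=5)

```text
time_s: 1.68
tcp_pos: [0.4696, -0.0691, 0.36]
tool_rot: [0.979, 0.202, -0.0, 0.0]
ft_force: [0.7, 0.0, 0.4]
width: 0.0007
grasp_force: 0.0
```

```bash
cat >> h.py <<'E'
PIV=np.array([.4621,.0385]); PSI=.173
def pose(r,z,a=0.,lean=45,lat=0.):
    p=PSI+a; th=np.radians(lean); c,s=np.cos(p),np.sin(p)
    zt=np.array([c*np.sin(th),s*np.sin(th),-np.cos(th)]); yt=np.array([s,-c,0]); 
    return np.array([PIV[0]+r*c-lat*s,PIV[1]+r*s+lat*c,z]),R.from_matrix(np.c_[np.cross(yt,zt),yt,zt])
def need(r,z,a=0.,lean=45,lat=0.,start=None):
    if start is None:
        s=telemetry.read_state(); start=(s["tcp_pos"],R.from_quat(s["tool_rot"]))
    p,q=pose(r,z,a,lean,lat)
    print("shift/12cm",(start[1].inv().apply(p-start[0])/.12).round(3),"turn/45deg",((start[1].inv()*q).as_rotvec()/(np.pi/4)).round(3))
E
python3 - <<'E'
from h import *
need(.0608,.30); need(.0608,.1314,start=pose(.0608,.30)); need(.1032,.089,start=pose(.0608,.1314))
E
```

```text
shift/12cm [ 0.79  -0.731  0.5  ] turn/45deg [-0.117  0.996  0.282]
shift/12cm [-0.993 -0.     0.993] turn/45deg [0. 0. 0.]
shift/12cm [ 0.  -0.   0.5] turn/45deg [0. 0. 0.]
```

step_arm([
  [[0.2,-0.183,0.125,0,0,0],[0.2,-0.183,0.125,0,0,0],[0.2,-0.183,0.125,0,0,0],[0.19,-0.183,0.125,0,0,0],[0,0,0,-0.0146,0.1245,0.0352],[0,0,0,-0.0146,0.1245,0.0352],[0,0,0,-0.0146,0.1245,0.0352],[0,0,0,-0.0146,0.1245,0.0352],[0,0,0,-0.0146,0.1245,0.0352],[0,0,0,-0.0146,0.1245,0.0352],[0,0,0,-0.0146,0.1245,0.0352],[0,0,0,-0.0146,0.1245,0.0352],[0,0,0,0,0,0],[0,0,0,0,0,0]],
])

```text
time_s: 2.85
tcp_pos: [0.5209, 0.0511, 0.3014]
tool_rot: [0.928, 0.09, 0.359, -0.037]
ft_force: [0.5, -0.1, 1.0]
width: 0.0006
grasp_force: 0.0
```

```bash
python3 - <<'E'
from h import *
s=telemetry.read_state(); print(s["qpos"].round(2),s["ft_force"].round(2)); need(.0608,.1314)
E
```

```text
[ 0.36 -0.08 -0.5   2.3  -0.36  0.18 -1.21] [ 0.49 -0.13  0.96]
shift/12cm [-0.95   0.024  1.05 ] turn/45deg [-0.022  0.059  0.017]
```

```bash
python3 - <<'E'
from h import *
need(.0633,.20,lean=35); need(.0633,.135,lean=35,start=pose(.0633,.2,lean=35)); need(.0977,.086,lean=35,start=pose(.0633,.135,lean=35))
E
```

```text
shift/12cm [-0.55   0.022  0.642] turn/45deg [-0.02  -0.163  0.019]
shift/12cm [-0.311  0.     0.444] turn/45deg [0. 0. 0.]
shift/12cm [0.001 0.    0.499] turn/45deg [0. 0. 0.]
```

step_arm([
  [[0,0,0,-0.01,-0.082,0.01],[0,0,0,-0.01,-0.082,0.01],[-0.085,0.004,0.12,0,0,0],[-0.085,0.004,0.12,0,0,0],[-0.085,0.004,0.12,0,0,0],[-0.085,0.004,0.12,0,0,0],[-0.085,0.004,0.12,0,0,0],[0,0,0,0,0,0],[0,0,0,0,0,0]],
])

```text
time_s: 3.6
tcp_pos: [0.5227, 0.0496, 0.2156]
tool_rot: [0.95, 0.083, 0.3, -0.026]
ft_force: [-0.3, 0.1, 0.1]
width: 0.0005
grasp_force: 0.0
```

```bash
python3 - <<'E'
from h import *
s=telemetry.read_state(); print(s["qpos"].round(2),s["ft_force"].round(2)); need(.0633,.135,lean=35)
E
```

```text
[ 0.31  0.1  -0.54  2.32  0.54  0.14 -2.12] [-0.3   0.15  0.1 ]
shift/12cm [-0.374  0.004  0.558] turn/45deg [-0.    -0.001  0.002]
```

Wrist joint 6 is close to its limit with joint 7 drifting. A half turn about the tool axis gives the same grasp and moves joint 7 back to mid range. I'll test the direction with a few rows.

step_arm([
  [[0,0,0,0,0,0.15],[0,0,0,0,0,0.15],[0,0,0,0,0,0.15],[0,0,0,0,0,0.15]],
])

```text
time_s: 3.93
tcp_pos: [0.5234, 0.0485, 0.2177]
tool_rot: [0.942, -0.145, 0.287, -0.096]
ft_force: [-0.0, -0.4, 0.7]
width: 0.0003
grasp_force: 0.0
```

```bash
python3 - <<'E'
from h import *
s=telemetry.read_state(); print(s["qpos"].round(2),s["tcp_pos"])
E
```

```text
[ 0.22  0.08 -0.44  2.33  0.46  0.14 -2.52] [0.52339872 0.04852488 0.21767231]
```

step_arm([
  [[0,0,0,0,0,-0.155],[0,0,0,0,0,-0.155],[0,0,0,0,0,-0.155],[0,0,0,0,0,-0.155],[0,0,0,0,0,-0.155],[0,0,0,0,0,-0.155],[0,0,0,0,0,-0.155],[0,0,0,0,0,-0.155],[0,0,0,0,0,-0.155],[0,0,0,0,0,-0.155],[0,0,0,0,0,-0.155],[0,0,0,0,0,-0.155],[0,0,0,0,0,-0.155],[0,0,0,0,0,-0.155],[0,0,0,0,0,-0.155],[0,0,0,0,0,-0.155],[0,0,0,0,0,-0.155],[0,0,0,0,0,-0.155],[0,0,0,0,0,-0.155],[0,0,0,0,0,-0.155]],
])

```text
time_s: 5.6
tcp_pos: [0.5236, 0.048, 0.2178]
tool_rot: [0.458, 0.836, 0.188, 0.238]
ft_force: [0.3, -0.5, -0.0]
width: 0.0002
grasp_force: 0.0
```

step_arm([
  [[0,0,0,0,0,-0.15],[0,0,0,0,0,-0.15],[0,0,0,0,0,-0.15],[0,0,0,0,0,-0.15],[0,0,0,0,0,-0.15],[0,0,0,0,0,-0.15],[0,0,0,0,0,-0.15],[0,0,0,0,0,-0.15],[0,0,0,0,0,-0.15],[0,0,0,0,0,-0.15],[0,0,0,0,0,0]],
])

```text
time_s: 6.52
tcp_pos: [0.5234, 0.0478, 0.2175]
tool_rot: [-0.084, 0.949, 0.024, 0.302]
ft_force: [0.6, -0.1, -0.1]
width: 0.0001
grasp_force: 0.0
```

```bash
cat >> h.py <<'E'
def need2(r,z,a=0.,lean=35,lat=0.,start=None):  # tool flipped half a turn about its z
    if start is None:
        s=telemetry.read_state(); print(s["qpos"].round(2),s["tcp_pos"].round(4),s["ft_force"].round(1)); start=(s["tcp_pos"],R.from_quat(s["tool_rot"]))
    p,q=pose2(r,z,a,lean,lat)
    print("shift/12cm",(start[1].inv().apply(p-start[0])/.12).round(3),"turn/45deg",((start[1].inv()*q).as_rotvec()/(np.pi/4)).round(3))
def pose2(*a,**k):
    p,q=pose(*a,**k); return p,q*R.from_euler('z',np.pi)
E
python3 - <<'E'
from h import *
need2(.0633,.135)
E
```

```text
[ 0.91  0.24 -1.23  2.29  1.1   0.29  0.52] [0.5234 0.0478 0.2175] [ 0.6 -0.1 -0.1]
shift/12cm [0.388 0.014 0.568] turn/45deg [-0.004  0.005  0.005]
```

step_arm([
  [[0.065,0.003,0.095,0,0,0],[0.065,0.003,0.095,0,0,0],[0.065,0.003,0.095,0,0,0],[0,0,0,0,0,0]],
])

```text
time_s: 6.85
tcp_pos: [0.5229, 0.0493, 0.1739]
tool_rot: [-0.08, 0.95, 0.026, 0.301]
ft_force: [-0.5, -0.2, 0.7]
width: 0.0004
grasp_force: 0.0
```

```bash
python3 - <<'E'
from h import *
need2(.0633,.135)
E
```

```text
[ 0.66  0.28 -0.99  2.36  1.59  0.27  0.  ] [0.5229 0.0493 0.1739] [-0.5 -0.2  0.7]
shift/12cm [ 0.176 -0.002  0.272] turn/45deg [-0.002  0.004 -0.007]
```

step_arm([
  [[0.06,0,0.09,0,0,0],[0.06,0,0.09,0,0,0],[0.06,0,0.09,0,0,0],[0,0,0,0,0,0]],
])

```text
time_s: 7.18
tcp_pos: [0.5232, 0.0492, 0.1344]
tool_rot: [-0.08, 0.95, 0.026, 0.3]
ft_force: [0.3, -0.2, -0.7]
width: 0.0005
grasp_force: 0.0
```

```bash
python3 - <<'E'
from h import *
need2(.0633,.135); need2(.0977,.086)
a=read_camera("scene"); b=read_camera("top")
im=np.hstack([cv2.resize(a[110:290,200:350],(500,600),interpolation=cv2.INTER_CUBIC),cv2.resize(b[140:260,260:320],(300,600),interpolation=cv2.INTER_CUBIC)])
cv2.imwrite("pics/pre.png",im[:,:,::-1])
E
```

```text
[ 0.66  0.42 -1.05  2.4   1.88  0.42 -0.27] [0.5232 0.0492 0.1344] [ 0.3 -0.2 -0.7]
shift/12cm [-0.011 -0.     0.002] turn/45deg [-0.002 -0.    -0.007]
[ 0.66  0.42 -1.05  2.4   1.88  0.42 -0.27] [0.5232 0.0492 0.1344] [ 0.3 -0.2 -0.7]
shift/12cm [-0.012  0.     0.501] turn/45deg [-0.002 -0.    -0.007]
```

View pics/pre.png

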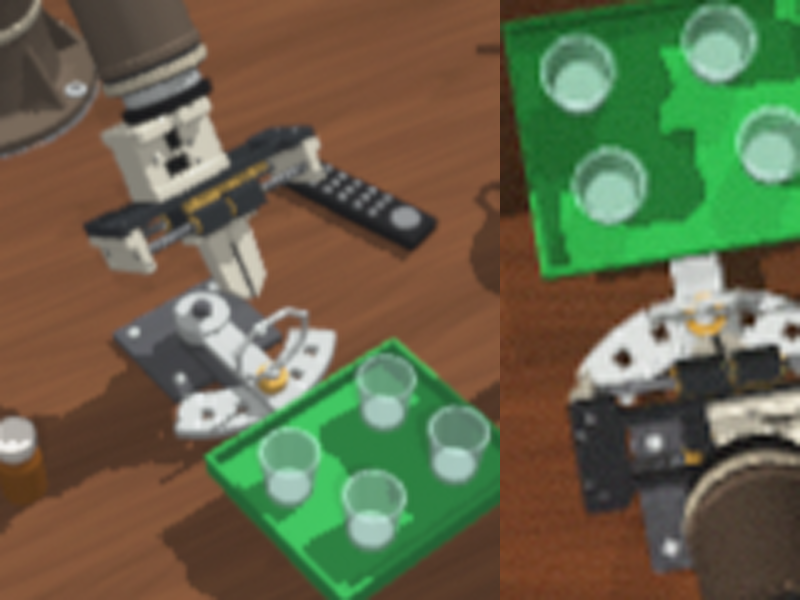

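The picture shows the closed fingertips (seam end at crop (252,293)) on the pivot side of the ring, in line with the arm. The ring's top bar middle is near (275,318). Checking that offset against the projections.

```bash
python3 - <<'E'
from h import *
s=telemetry.read_state(); tip=s["tcp_pos"]+R.from_quat(s["tool_rot"]).apply([0,0,.011])
c=lambda P:((proj("scene",P)-[200,110])*[500/150,600/180]).round()
print(c(tip),c([[.5606,.0557,.118],[.558,.071,.1205],[.5633,.0405,.1205]]))
need2(.0977,.086)
E
```

```text
[[245. 296.]] [[269. 326.]
 [284. 315.]
 [254. 333.]]
[ 0.66  0.42 -1.05  2.4   1.88  0.41 -0.27] [0.5235 0.05   0.1359] [0.7 0.1 0.9]
shift/12cm [-0.002 -0.006  0.509] turn/45deg [-0.     0.002 -0.004]
```

step_arm([
  [[0,0,0.085,0,0,0],[0,0,0.085,0,0,0],[0,0,0.085,0,0,0],[0,0,0.085,0,0,0],[0,0,0.085,0,0,0],[0,0,0.085,0,0,0],[0,0,0,0,0,0],[0,0,0,0,0,0]],
])

```text
time_s: 7.95
tcp_pos: [0.5581, 0.056, 0.086]
tool_rot: [-0.081, 0.95, 0.026, 0.3]
ft_force: [-0.2, 0.3, -0.1]
width: 0.0008
grasp_force: 0.0
```

```bash
python3 - <<'E'
from h import *
need2(.0977,.086); need2(.0977,.102)
a=read_camera("scene"); b=read_camera("top")
im=np.hstack([cv2.resize(a[110:290,200:350],(500,600),interpolation=cv2.INTER_CUBIC),cv2.resize(b[140:260,260:320],(300,600),interpolation=cv2.INTER_CUBIC)])
cv2.imwrite("pics/ins.png",im[:,:,::-1])
E
```

```text
[ 0.58  0.62 -1.03  2.36  2.03  0.58 -0.35] [0.5581 0.056  0.086 ] [-0.2  0.3 -0.1]
shift/12cm [-0.001 -0.006  0.   ] turn/45deg [-0.001  0.002 -0.003]
[ 0.58  0.62 -1.03  2.36  2.03  0.58 -0.35] [0.5581 0.056  0.086 ] [-0.2  0.3 -0.1]
shift/12cm [-0.078 -0.006 -0.109] turn/45deg [-0.001  0.002 -0.003]
```

View pics/ins.png

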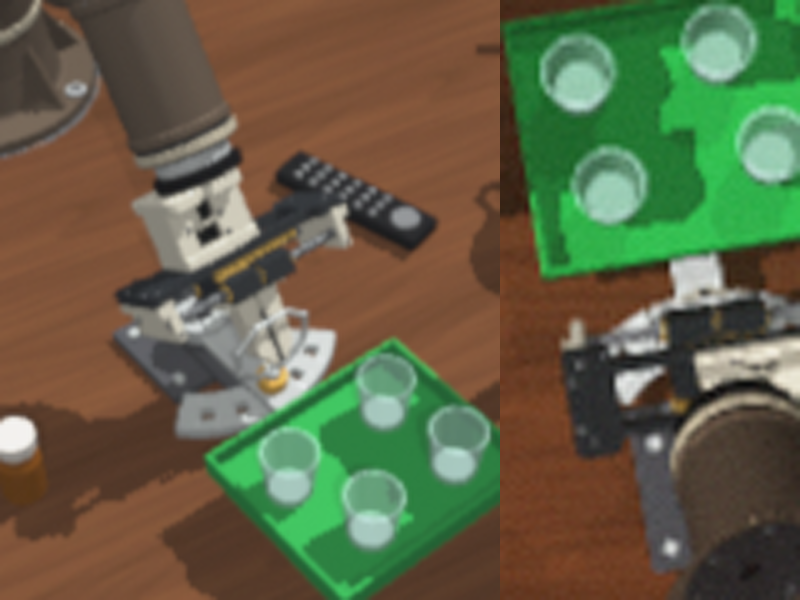

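Fingers are through the ring, with its loop around them at crop (270,340), centred and with no contact force. Lifting straight up slowly.

step_arm([
  [[-0.0096,0,-0.0136,0,0,0],[-0.0096,0,-0.0136,0,0,0],[-0.0096,0,-0.0136,0,0,0],[-0.0096,0,-0.0136,0,0,0],[-0.0096,0,-0.0136,0,0,0],[-0.0096,0,-0.0136,0,0,0],[0,0,0,0,0,0]],
])

```text
time_s: 8.63
tcp_pos: [0.5575, 0.0561, 0.0973]
tool_rot: [-0.082, 0.95, 0.026, 0.3]
ft_force: [0.1, 0.3, -1.5]
width: 0.0001
grasp_force: 0.8
```

step_arm([
  [[-0.0096,0,-0.0136,0,0,0],[-0.0096,0,-0.0136,0,0,0],[0,0,0,0,0,0]],
])

```text
time_s: 8.88
tcp_pos: [0.5568, 0.0559, 0.1006]
tool_rot: [-0.082, 0.95, 0.026, 0.3]
ft_force: [-2.8, -1.6, -4.0]
width: 0.0006
grasp_force: 3.0
```

step_arm([
  [[-0.0096,0,-0.0136,0,0,0],[-0.0096,0,-0.0136,0,0,0],[0,0,0,0,0,0]],
])

```text
time_s: 9.13
tcp_pos: [0.5571, 0.056, 0.1049]
tool_rot: [-0.082, 0.95, 0.026, 0.3]
ft_force: [-5.7, -2.2, -4.8]
width: 0.0006
grasp_force: 3.9
```

step_arm([
  [[-0.0096,0,-0.0136,0,0,0],[-0.0096,0,-0.0136,0,0,0],[-0.0096,0,-0.0136,0,0,0],[0,0,0,0,0,0]],
])

```text
time_s: 9.47
tcp_pos: [0.5571, 0.0561, 0.111]
tool_rot: [-0.082, 0.95, 0.026, 0.3]
ft_force: [-5.4, -1.4, -6.6]
width: 0.0008
grasp_force: 4.4
```

step_arm([
  [[-0.0096,0,-0.0136,0,0,0],[-0.0096,0,-0.0136,0,0,0],[0,0,0,0,0,0]],
])

```text
time_s: 9.72
tcp_pos: [0.5571, 0.0561, 0.115]
tool_rot: [-0.082, 0.95, 0.026, 0.3]
ft_force: [-5.1, -1.3, -7.3]
width: 0.0003
grasp_force: 4.5
```

```bash
python3 - <<'E'
from h import *
need2(.0977,.115)
s=telemetry.read_state();print(s["dq"].round(3),s["wrist_torque"])
a=read_camera("scene")
cv2.imwrite("pics/lift.png",cv2.resize(a[180:260,220:330],(770,560),interpolation=cv2.INTER_CUBIC)[:,:,::-1])
E
```

```text
[ 0.59  0.52 -1.01  2.34  1.92  0.48 -0.27] [0.5571 0.0561 0.115 ] [-5.1 -1.3 -7.3]
shift/12cm [-0.007 -0.008  0.005] turn/45deg [-0.     0.001 -0.001]
[-0.002  0.007 -0.003  0.004  0.011  0.007 -0.01 ] [-0.49681181  2.34217988 -0.11825885]
```

View pics/lift.png

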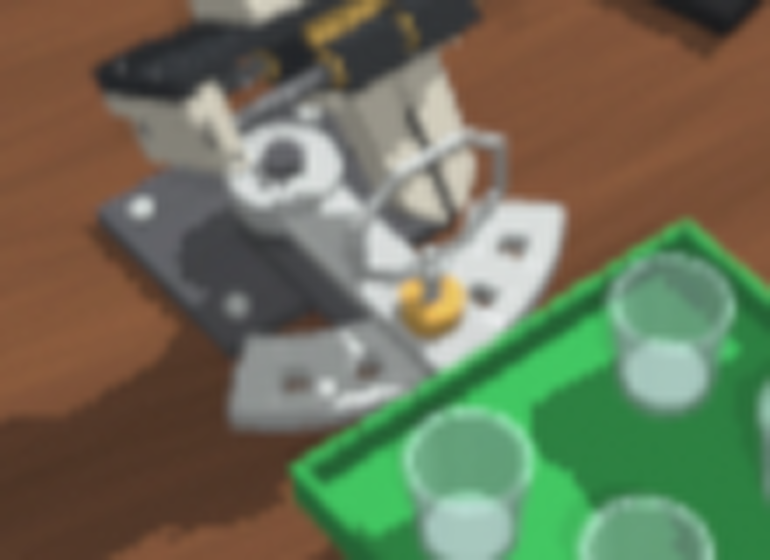

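The stem now shows between the ring and the gold bush at (430,270), so the pin is up. A pull of about 7.3 N puts it at roughly 15 mm. Adding 1 mm of lift, then swinging left along the arc, turning with the arm.

step_arm([
  [[-0.0048,0,-0.0068,0,0,0],[0,0.0082,0,-0.0073,0,-0.0104],[0,0.0082,0,-0.0073,0,-0.0104],[0,0.0082,0,-0.0073,0,-0.0104],[0,0.0082,0,-0.0073,0,-0.0104],[0,0.0082,0,-0.0073,0,-0.0104],[0,0.0082,0,-0.0073,0,-0.0104],[0,0.0082,0,-0.0073,0,-0.0104],[0,0.0082,0,-0.0073,0,-0.0104],[0,0.0082,0,-0.0073,0,-0.0104],[0,0.0082,0,-0.0073,0,-0.0104]],
])

```text
time_s: 10.68
tcp_pos: [0.555, 0.0654, 0.1157]
tool_rot: [-0.129, 0.945, 0.041, 0.298]
ft_force: [-5.0, -3.3, -7.4]
width: 0.0009
grasp_force: 4.5
```

```bash
python3 - <<'E'
from h import *
need2(.098,.116,.1)
a=read_camera("scene")
cv2.imwrite("pics/sw1.png",cv2.resize(a[180:260,220:330],(770,560),interpolation=cv2.INTER_CUBIC)[:,:,::-1])
E
```

```text
[ 0.62  0.52 -1.    2.34  1.95  0.41 -0.19] [0.555  0.0654 0.1157] [-5.  -3.3 -7.4]
shift/12cm [-0.011 -0.007  0.004] turn/45deg [-0.001  0.001 -0.001]
```

step_arm([
  [[0,0.0082,0,-0.0073,0,-0.0104],[0,0.0082,0,-0.0073,0,-0.0104],[0,0.0082,0,-0.0073,0,-0.0104],[0,0.0082,0,-0.0073,0,-0.0104],[0,0.0082,0,-0.0073,0,-0.0104],[0,0.0082,0,-0.0073,0,-0.0104],[0,0.0082,0,-0.0073,0,-0.0104],[0,0.0082,0,-0.0073,0,-0.0104],[0,0.0082,0,-0.0073,0,-0.0104],[0,0.0082,0,-0.0073,0,-0.0104],[0,0.0082,0,-0.0073,0,-0.0104],[0,0.0082,0,-0.0073,0,-0.0104],[0,0.0082,0,-0.0073,0,-0.0104],[0,0.0082,0,-0.0073,0,-0.0104],[0,0.0082,0,-0.0073,0,-0.0104],[0,0.0082,0,-0.0073,0,-0.0104],[0,0.0082,0,-0.0073,0,-0.0104],[0,0.0082,0,-0.0073,0,-0.0104]],
])

```text
time_s: 12.23
tcp_pos: [0.5489, 0.0816, 0.1156]
tool_rot: [-0.213, 0.929, 0.067, 0.293]
ft_force: [-4.9, -3.6, -7.5]
width: 0.0002
grasp_force: 4.7
```

```bash
cat >> h.py <<'E'
def tray(img):  # angle of tray in the top picture from the green region's edges
    h=cv2.cvtColor(img,cv2.COLOR_RGB2HSV); m=cv2.inRange(h,(50,120,40),(80,255,255))
    m=cv2.morphologyEx(m,cv2.MORPH_CLOSE,np.ones((15,15),np.uint8))
    c=max(cv2.findContours(m,cv2.RETR_EXTERNAL,cv2.CHAIN_APPROX_NONE)[0],key=cv2.contourArea).reshape(-1,2)
    P=np.array([at("top",u,v,.063)[:2] for u,v in c],np.float32)
    ctr,wh,_=cv2.minAreaRect(P); b=cv2.boxPoints((ctr,wh,_)); e=b[1]-b[0]
    a=np.arctan2(e[1],e[0])%(np.pi/2); a=a-np.pi/2 if a>np.pi/4 + .4 else a
    return a,np.arctan2(ctr[1]-PIV[1],ctr[0]-PIV[0]),wh
E
python3 - <<'E'
from h import *
need2(.098,.116,.28)
for i in (cv2.imread("pics/top0.png")[:,:,::-1],read_camera("top")): print(tray(i))
E
```

```text
[ 0.65  0.51 -0.97  2.33  2.    0.26 -0.05] [0.5489 0.0816 0.1156] [-4.9 -3.6 -7.5]
shift/12cm [-0.009 -0.007  0.003] turn/45deg [-0.002  0.001 -0.002]
(np.float32(0.17205012), np.float64(0.1692651949619264), (0.17453144490718842, 0.2016654759645462))
(np.float32(0.44650638), np.float64(0.4452747434990425), (0.1730537861585617, 0.20130889117717743))
```

step_arm([
  [[0,0.007,0,-0.0062,0,-0.0088],[0,0.007,0,-0.0062,0,-0.0088],[0,0.007,0,-0.0062,0,-0.0088],[0,0,0,0,0,0],[0,0,0,0,0,0]],
])

```text
time_s: 12.7
tcp_pos: [0.5477, 0.0841, 0.1157]
tool_rot: [-0.225, 0.927, 0.071, 0.293]
ft_force: [-4.7, -3.4, -7.7]
width: 0.0004
grasp_force: 4.7
```

```bash
python3 - <<'E'
from h import *
need2(.098,.116,.305)
print(*[tray(read_camera("top"))[:2] for i in range(3)])
E
```

```text
[ 0.65  0.51 -0.96  2.32  2.01  0.24 -0.03] [0.5477 0.0841 0.1157] [-4.7 -3.4 -7.7]
shift/12cm [-0.009 -0.009  0.003] turn/45deg [-0.001  0.001 -0.001]
(np.float32(0.4670099), np.float64(0.4739502459119566)) (np.float32(0.4670099), np.float64(0.4739502459119566)) (np.float32(0.46396494), np.float64(0.4741626123927932))
```

step_arm([
  [[0.0096,0,0.0136,0,0,0],[0.0096,0,0.0136,0,0,0],[0.0096,0,0.0136,0,0,0],[0.0096,0,0.0136,0,0,0],[0.0096,0,0.0136,0,0,0],[0.0096,0,0.0136,0,0,0],[0,0,0,0,0,0]],
])

```text
time_s: 13.43
tcp_pos: [0.5477, 0.0841, 0.1035]
tool_rot: [-0.225, 0.927, 0.071, 0.293]
ft_force: [-5.6, -2.9, -5.6]
width: 0.0004
grasp_force: 4.5
```

The pull is still about 5.6 N at this height, so the pin has dropped below the plate level and is in the hole. Lowering the rest of the way.

step_arm([
  [[0.0096,0,0.0136,0,0,0],[0.0096,0,0.0136,0,0,0],[0.0096,0,0.0136,0,0,0],[0.0096,0,0.0136,0,0,0],[0.0096,0,0.0136,0,0,0],[0.0096,0,0.0136,0,0,0],[0.0096,0,0.0136,0,0,0],[0.0096,0,0.0136,0,0,0],[0,0,0,0,0,0],[0,0,0,0,0,0]],
])

```text
time_s: 14.27
tcp_pos: [0.5486, 0.085, 0.0883]
tool_rot: [-0.225, 0.926, 0.072, 0.293]
ft_force: [0.2, -0.2, -0.5]
width: 0.0003
grasp_force: 0.0
```

```bash
python3 - <<'E'
from h import *
need2(.098,.087,.3)
print(tray(read_camera("top"))[:2])
a=read_camera("scene")
cv2.imwrite("pics/home.png",cv2.resize(a[180:260,220:330],(770,560),interpolation=cv2.INTER_CUBIC)[:,:,::-1])
E
```

```text
[ 0.67  0.62 -1.02  2.34  2.1   0.36 -0.08] [0.5486 0.085  0.0883] [ 0.2 -0.2 -0.5]
shift/12cm [ 0.008 -0.016  0.008] turn/45deg [0.004 0.003 0.004]
(np.float32(0.4670099), np.float64(0.47395227634688886))
```

View pics/home.png

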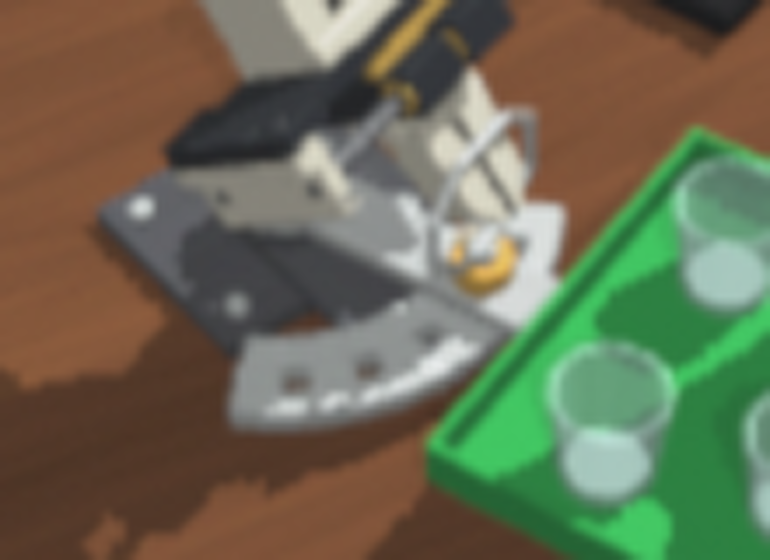

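Ring sits down on the gold bush at (485,262), and the middle hole is now open at (430,335), so the pin is home one hole over. Withdrawing along the finger axis, then up.

step_arm([
  [[0,0,-0.09,0,0,0],[0,0,-0.09,0,0,0],[0,0,-0.09,0,0,0],[0,0,-0.09,0,0,0],[0,0,-0.09,0,0,0],[0,0,-0.09,0,0,0],[0,0,-0.09,0,0,0],[-0.05,0,-0.15,0,0,0],[-0.05,0,-0.15,0,0,0],[-0.05,0,-0.15,0,0,0],[-0.05,0,-0.15,0,0,0],[0,0,0,0,0,0],[0,0,0,0,0,0],[0,0,0,0,0,0]],
])

```text
time_s: 15.53
tcp_pos: [0.5036, 0.056, 0.1821]
tool_rot: [-0.222, 0.927, 0.066, 0.294]
ft_force: [-0.1, -0.1, -0.0]
width: 0.0006
grasp_force: 0.0
```

```bash
python3 - <<'E'
from h import *
need2(.098,.087,.3)
b=read_camera("top");print(tray(b)[:2])
a=read_camera("scene")
cv2.imwrite("pics/end.png",np.hstack([cv2.resize(a[120:300,200:360],(430,480),interpolation=cv2.INTER_CUBIC),cv2.resize(b[120:280,240:360],(360,480),interpolation=cv2.INTER_CUBIC)])[:,:,::-1])
E
```

```text
[ 1.    0.35 -1.23  2.34  1.03  0.16  0.95] [0.5036 0.056  0.1821] [-0.1 -0.1 -0. ]
shift/12cm [0.094 0.037 0.902] turn/45deg [-0.012  0.002  0.001]
(np.float32(0.46464252), np.float64(0.47411972694241694))
```

View pics/end.png

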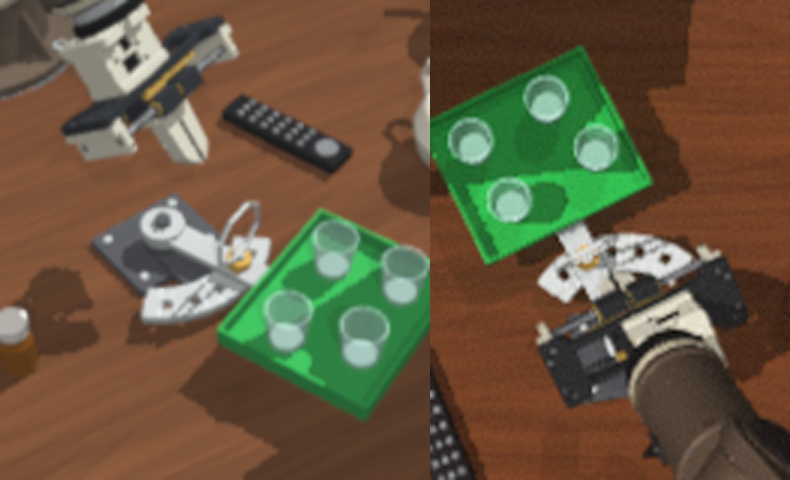

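The hand is clear at upper left, the ring is down at crop (238,240), and all four cups are upright on the turned tray. One hole shows open on the far side of the arm and three on the near side, which puts the pin in the next hole. Handing in.

```bash
python3 -c "
from plant import workorder
print(workorder.close_job())"
```

```text
the job is handed in; nothing more can be done
None
```

The tray arm now stands one hole nearer the white teapot (+0.3 rad), with the pin home, all four cups upright and the hand clear; the job is handed in at about 15.6 s, and no verdict was returned.

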